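Unhook a slide carrier from its dock and lay it on the light panel

TASK

Take the blue slide carrier out of its dock by tilting it back, fence end up, with the hook kept low so that it slides out from under the steel lip, and set it gently down flat in the middle of the bright light panel. Leave the orange carrier where it is in its dock.

Things in the scene. Friction and masses are not known exactly. Their poses are not given: they have to be found in the camera images.
- blue_carrier_mid (a point): blue slide carrier: plastic block, two glass slides on top, upright fin handle. Point at the fin's middle, 30 mm above the underside. x along the fin, from hook end to other end (away from robot at start), z up. Block x -44 to 50, 84 wide (y), 16 high. Fin 50 long (x), 12 thick (y), top 60 above the underside: pinch it across y from above. 0.15-0.3 kg, balanced within 5 of the fin
- blue_carrier_hook (a point): tip of the blue carrier's hook, at underside height, 70 mm before the fin's middle: a flat tongue 56 wide, 5 thick, level with the underside, 26 out of the block's end; its last 5 turn up to 9 high. Axes as the carrier. To remove: keep this tip on the dock's floor, turn the carrier about it by 10-15 degrees, other end up, draw it level along +x by 25 to 40, then lift
- blue_dock: grey dock of the blue carrier, screwed down, 158 (x -83 to 75) x 106 mm (y); origin on the bench, below the carrier's fin; x, y as the carrier in it. The carrier lies loose on its floor, 8 above the bench. Opposite the lip a fence, x 53 to 61, 16 high above the floor, stops the carrier sliding out; side guides 10 high, 4 clear of it each side
- blue_dock_lip (a point): middle of the lower free edge of the blue dock's steel retaining lip, 14 mm above the dock's floor, at dock x = -54. The lip runs from here 28 towards the robot (-x), 92 wide, its top 24 above the floor; its edge is turned down by 4 (4 thick). The hook is tucked 16 under it: lifted straight up by over 5, its upturned tip catches behind the edge. Axes as the dock
- panel_top (a point): centre of the upper face of the light panel: a white base 170 x 170 mm, 20 high, fixed to the bench, with a bright 146 mm square on top framed by a thin black line; this point is 20 above the bench, z up, x and y along the base's edges.
- orange_carrier_mid (a point): the orange slide carrier, to be left alone: same shape and size as the blue one, sitting in a second identical dock; the point and axes are as for the blue one.
There are look-alikes about, which are no part of the job. What is shaped like the part that bears panel_top but yellow is not meant.

How it is judged:
By the outcome, as a careful person would: the job done as asked, in the order asked, and still so for the second after the job is handed in, with the robot touching nothing.
It also fails if it takes over 45 s, if anything falls off the work surface, if the arm or the gripper's body presses on something with over 40 N, if the wrist force passes 120 N, or if a joint passes its speed limit or range.

ROBOT

A 7-joint arm with a two-finger parallel gripper is mounted at the origin on the work surface. World frame = base frame: x ahead of the robot, y to its left, z up, the work surface at z = 0. Lengths are in m, angles in rad, forces in N, time in s.
With the tool pointing down it reaches from about 0.425 to 0.875 m from the base axis. Payload 8.4 kg.
Tool frame: the origin (TCP) lies at the very end of the fingers, on their centre line; the grasp point (between the pads) lies 19 mm behind it; z points along the fingers, y is the line along which they close (so a half turn about z gives the same grasp; the last joint's range is limited). The gripper opens to 85 mm and grips with 20 to 120 N. Pads are 22 mm wide; open, the fingers measure 114 mm over their backs; the gripper's body (76 mm by 85 mm) begins 54 mm behind the grasp point. The pads swing forward as they close: fully open they stand 13 mm farther back than shut.
Start: joints at [-1.223, 0.333, 0.04, 1.465, -0.013, 1.343, -0.059], TCP at [0.281, 0.586, 0.231] pointing down, gripper open.
Joint ranges: [-2.58, 2.58], [-0.38, 2.09], [-1.3, 1.39], [0.25, 2.4], [-1.5, 4.64], [0.08, 2.09], [-2.65, 2.65]. Speed limits (rad/s): [2.22, 2.22, 2.79, 2.79, 3.14, 3.14, 3.14].

INTERFACE

Orientations are given as a unit quaternion [x, y, z, w].
In Python, from workcell import status, cams, order gives the robot as it stands.
- The arm moves only by the tool servo_tool, never from a script. Its argument "deltas" is a list that holds one entry, the list of rows, each a list of 7 numbers: the shift along the world's x, y, z in mm, then the turn, a rotation vector about the world's x, y, z in degrees, then the closure, from 0 (fully open) to 1 (shut). In form: [[[tx, ty, tz, rx, ry, rz, fingers], ...]]. A call has 1 to 5 rows; each row is the pose to reach, as a shift and turn from the pose commanded when the call began; what a row does not reach only later rows make up. A row lasts 1/10 s, in which the tool goes at most 50 mm and 8.59 degrees, less where a joint would pass 70% of its speed; a pose out of reach is approached as far as the arm can. A call with a gripper value outside its range is refused whole. The fingers move at their own pace and stop on an object; "force" is the grip in N (left out, the last holds). Time passes only in rows, so rows that repeat a pose let the fingers close. It gives the time, the measured TCP pose, the force, the opening and the grip force at its end, in the units of the state.
- status.state(): the state, without advancing time (a new reading comes with each control period).
- cams.grab_frame(name): name is "scene" or "top"; returns (picture, depth): 480x640x3 uint8, red, green, blue; 480x640 float32, m along the optical axis (not along the pixel's ray), 0 where there is no reading.
- cams.camera_model(name): a dict with "vertical_fov" (degrees; the focal length in pixels is half the picture's height over the tangent of half this angle, whatever the lens; pixels are square), "cx", "cy" (the principal point, pixels), "rvec" (rotation vector, rad) and "tvec" (3), from world to camera coordinates, as OpenCV has them. Camera axes: x right, y down, z forward; pixel columns grow to the right and rows downward; lengths in m; the calibration is good to about 2 mm. A picture is of the moment at which its call begins. camera_model takes no time and is no camera call.
- order.finish_job(): hands the job in; it is judged then, once.
Trained networks look in the newest picture that a camera, given by its name, has taken for a name from the list of things; names that differ only in an ending like _2 or _b are one class to them, and where a whole thing is asked for, a point or a joint stands for the part that bears it (a point fixed in the world has none). Each returns a list of dicts, best first, with "p" (0 to 1); they miss things now and then, are a little off and sometimes report something else, mostly with a low value. They report only what shows in the picture. A call takes as long as a camera call. They do not tell look-alikes from the thing itself.
- cams.spot_in(camera, query): "rect" ([left, top, right, bottom] in pixels, round what is visible of it).
- cams.tip_of(camera, query): "location" ([column, row] in pixels: a listed point, or the origin of a listed thing).
The state is a dict: "time": time; "q": joint angles; "joint_velocities": joint speeds; "effort": joint torques, N m; "tcp_pos": TCP position; "tool_rot": TCP orientation; "wrist_force": force on the tool from outside, world axes, zero at the start; "torque": the same for the moment, N m; "gripper_width": finger opening in m; "gripper_force": force on a finger pad.
Only numpy, scipy, OpenCV 4.12 (cv2) and the standard library are available. Lean on these libraries where they do the work, as an engineer would, in place of code of your own. Each camera call takes 0.05 s, during which the arm holds its last target. There are 200 camera calls.

## Working session

There is one attempt and no reset: what is moved stays moved. The work goes in short steps, Python scripts to look and compute and a tool call to move; the robot and the scene stay as the last step left them, time stands still between calls to the robot, and variables do not carry over. Pictures are saved under pics/ and viewed, at most 10 in all, crops included, and the job is handed in when it is done.

Besides the shell and the picture viewer there is one more tool, called after ">>>" as name(argument=value, ...) on one line, values as JSON. servo_tool: Moves the arm, as the interface text tells. Its arguments: {"type":"object","properties":{"deltas":{"type":"array","items":{"type":"array","items":{"type":"array","items":{"type":"number"}}}},"force":{"type":"number"}},"required":["deltas"]}

```bash
mkdir -p pics
cat > h.py <<'E'
import numpy as np, cv2
from workcell import status, cams, order
def model(n):
    m=cams.camera_model(n); f=240/np.tan(np.radians(m["vertical_fov"])/2)
    return f,m["cx"],m["cy"],cv2.Rodrigues(np.array(m["rvec"],float))[0],np.array(m["tvec"],float)
def cloud(n,d):
    f,cx,cy,R,t=model(n); v,u=np.mgrid[:480,:640]
    P=np.stack([(u-cx)/f*d,(v-cy)/f*d,d],-1); return (P-t)@R
def ray(n,uv,z):
    f,cx,cy,R,t=model(n); r=R.T@np.array([(uv[0]-cx)/f,(uv[1]-cy)/f,1]); c=-R.T@t
    return c+r*(z-c[2])/r[2]
def proj(n,p):
    f,cx,cy,R,t=model(n); q=R@np.array(p)+t; return f*q[0]/q[2]+cx,f*q[1]/q[2]+cy
E
python3 - <<'E'
from h import *
for n in("top","scene"):
    p,d=cams.grab_frame(n); cv2.imwrite(f"pics/{n}0.png",p[:,:,::-1]); np.savez(f"{n}0.npz",p=p,d=d)
    print(n,cams.camera_model(n))
    for q,z in(("blue_carrier_mid",.038),("blue_carrier_hook",.008),("blue_dock_lip",.022),("panel_top",.02),("orange_carrier_mid",.038)):
        for r in cams.tip_of(n,q)[:3]: print(q,np.round(r["p"],2),np.round(r["location"]),np.round(ray(n,r["location"],z),3))
E
```

```text
top {'vertical_fov': 53.93181099055187, 'cx': 322.94153934368154, 'cy': 240.7721188353308, 'rvec': array([ 2.13919195, -2.11950566,  0.22021198]), 'tvec': array([0.00145473, 0.45671634, 0.7396663 ])}
blue_carrier_mid 0.73 [475. 191.] [ 0.548 -0.255  0.038]
blue_carrier_hook 0.82 [476. 234.] [ 0.479 -0.263  0.008]
panel_top 0.97 [455. 348.] [ 0.283 -0.214  0.02 ]
panel_top 0.84 [342. 225.] [ 0.489 -0.027  0.02 ]
orange_carrier_mid 0.79 [165. 178.] [0.565 0.276 0.038]
scene {'vertical_fov': 55.31579699145679, 'cx': 325.39965680976377, 'cy': 241.54015716818958, 'rvec': array([ 2.27682953,  0.68121715, -0.25653995]), 'tvec': array([-0.38271237, -0.13599932,  1.08424423])}
blue_carrier_mid 0.78 [283. 379.] [ 0.548 -0.262  0.038]
blue_carrier_mid 0.37 [337. 270.] [ 0.5   -0.03   0.038]
blue_carrier_hook 0.69 [257. 365.] [ 0.487 -0.254  0.008]
blue_carrier_hook 0.61 [257. 362.] [ 0.484 -0.249  0.008]
blue_dock_lip 0.91 [258. 368.] [ 0.498 -0.263  0.022]
panel_top 0.74 [184. 290.] [ 0.285 -0.212  0.02 ]
panel_top 0.69 [337. 269.] [ 0.491 -0.013  0.02 ]
orange_carrier_mid 0.75 [436. 192.] [0.562 0.289 0.038]
```

View pics/top0.png

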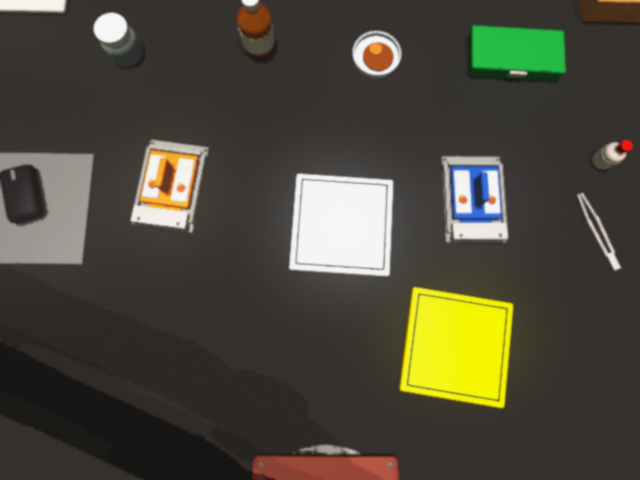

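View pics/scene0.png

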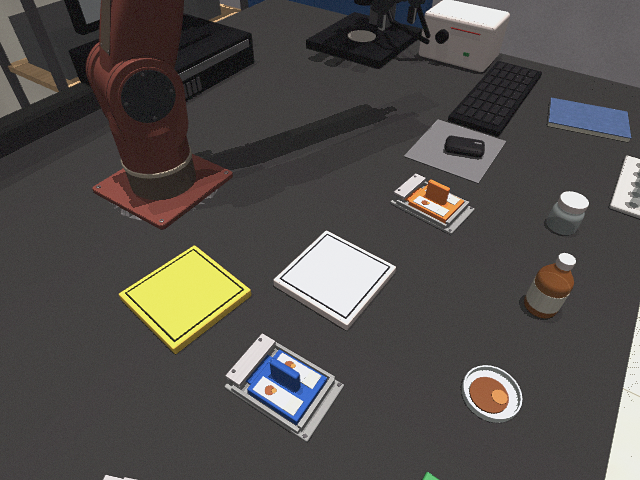

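The top view shows the blue carrier in its dock at about (475,195), lip towards the robot. The white panel is at (342,225), the yellow decoy at (457,347) and the orange carrier at (168,180). Next I'll refine these poses with depth.

Run:
```python
from h import *
for n in("top","scene"):
    a=np.load(n+"0.npz"); p=a["p"].astype(int); d=a["d"]; P=cloud(n,d)
    r,g,b=p[...,0],p[...,1],p[...,2]
    roi=(P[...,0]>.42)&(P[...,0]<.66)&(P[...,1]>-.36)&(P[...,1]<-.16)&(d>0)
    blue=roi&(b>r+60)&(b>g+40)
    Q=P[blue]; print(n,"bluez",np.percentile(Q[:,2],[1,25,50,75,99]).round(4))
    top=P[blue&(P[...,2]>.055)]
    def rect(X,l):
        c,s,an=cv2.minAreaRect((X[:,:2]*1000).astype(np.float32)); print(n,l,len(X),np.round(c,1),np.round(s,1),round(an,2),"z",np.percentile(X[:,2],[5,50,95]).round(4))
    rect(top,"fin>55"); t2=P[blue&(P[...,2]>.064)]
    if len(t2)>5: rect(t2,"fin top")
    dk=roi&(P[...,2]>.006); rect(P[dk],"dock all")
    lip=roi&(P[...,2]>.028)&(P[...,2]<.037)&(P[...,0]<.52)&~blue
    rect(P[lip],"lip")
    pan=(P[...,2]>.014)&(P[...,2]<.027)&(P[...,0]>.38)&(P[...,0]<.6)&(abs(P[...,1]+.02)<.12)&(r>150)
    rect(P[pan],"panel")
    c=P[(abs(P[...,2])<.01)&(d>0)&(P[...,0]>.4)&(P[...,0]<.7)&(abs(P[...,1])<.4)]; print("bench z",np.median(c[:,2]))
from scipy.spatial.transform import Rotation as R
s=status.state(); print(s["tcp_pos"],R.from_quat(s["tool_rot"]).as_matrix().round(3),s["gripper_width"],s["time"])
im=cv2.imread("pics/top0.png")[135:265,420:540]; cv2.imwrite("pics/c1.png",cv2.resize(im,None,fx=4.5,fy=4.5,interpolation=cv2.INTER_CUBIC))
```

```text
top bluez [0.0117 0.023  0.0245 0.0263 0.07  ]
top fin>55 208 [ 547.3 -260.1] [12.8 49.5] 88.37 z [0.0646 0.068  0.0703]
top fin top 200 [ 547.3 -260.2] [12.7 49.3] 88.37 z [0.0656 0.0681 0.0703]
top dock all 5178 [ 543.9 -259.8] [158.8 106.4] 0.74 z [0.0082 0.0249 0.0575]
top lip 872 [ 493.  -260.4] [54.2 92.8] 1.04 z [0.0302 0.0325 0.0347]
top panel 9388 [492.7 -26.4] [169.9 170.3] 86.66 z [0.0185 0.0208 0.0231]
bench z 0.00042694739821802025
scene bluez [0.0123 0.0236 0.0248 0.026  0.0701]
scene fin>55 232 [ 549.1 -258.6] [50.5 12.4] 2.27 z [0.0662 0.0683 0.0703]
scene fin top 230 [ 549.1 -258.6] [50.5 12.4] 2.27 z [0.0663 0.0683 0.0703]
scene dock all 6844 [ 545.2 -258. ] [158.  106.6] 0.62 z [0.0081 0.0248 0.0553]
scene lip 979 [ 492.8 -257.8] [53.1 93.6] 0.69 z [0.0301 0.0326 0.0346]
scene panel 5607 [493.6 -23.5] [170.6 169.8] 86.19 z [0.0193 0.0214 0.0233]
bench z 0.0009308203741668539
[0.28084129 0.58617348 0.23130182] [[-0.902  0.432 -0.   ]
 [ 0.432  0.902 -0.   ]
 [ 0.    -0.    -1.   ]] 0.08563195926677705 0.6
```

View pics/c1.png

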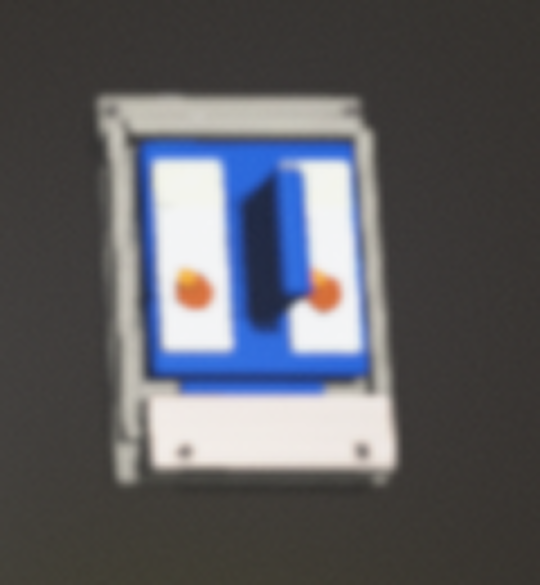

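>>> servo_tool(deltas=[[[24,-42,0,0,0,2,0],[48,-84,0,0,0,4,0],[72,-126,0,0,0,6,0],[96,-168,0,0,0,8,0],[120,-210,0,0,0,10,0]]], force=60)

```text
time: 1.1
tcp_pos: [0.4016, 0.3744, 0.2316]
tool_rot: [0.135, 0.991, 0.0, 0.0]
wrist_force: [0.8, 0.7, 0.4]
gripper_width: 0.0856
gripper_force: 0.0
```

>>> servo_tool(deltas=[[[24,-42,0,0,0,2,0],[48,-84,0,0,0,4,0],[72,-126,0,0,0,6,0],[96,-168,0,0,0,8,0],[120,-210,0,0,0,10,0]]])

```text
time: 1.6
tcp_pos: [0.5216, 0.1643, 0.2317]
tool_rot: [0.048, 0.999, 0.0, 0.0]
wrist_force: [0.7, -0.1, -0.0]
gripper_width: 0.0855
gripper_force: 0.0
```

>>> servo_tool(deltas=[[[5,-45,0,0,0,1,0],[10,-90,0,0,0,2,0],[15,-135,0,0,0,4,0],[20,-180,0,0,0,5,0],[25,-225,0,0,0,6,0]]])

```text
time: 2.1
tcp_pos: [0.5458, -0.0607, 0.2317]
tool_rot: [-0.004, 1.0, 0.0, 0.0]
wrist_force: [1.1, 0.2, -0.6]
gripper_width: 0.0856
gripper_force: 0.0
```

>>> servo_tool(deltas=[[[0,-45,0,0,0,0,0],[1,-90,-5,0,0,0,0],[1,-135,-30,0,0,0,0],[2,-175,-60,0,0,0,0],[2,-199,-100,0,0,0.3,0]]])

```text
time: 2.6
tcp_pos: [0.5483, -0.2619, 0.1321]
tool_rot: [-0.005, 1.0, -0.001, 0.002]
wrist_force: [0.7, 0.6, -0.3]
gripper_width: 0.0857
gripper_force: 0.0
```

Run:
```python
from h import *
p,d=cams.grab_frame("top"); q,e=cams.grab_frame("scene")
cv2.imwrite("pics/m1.png",np.hstack([cv2.resize(p[110:290,400:560],(400,450)),cv2.resize(q[260:440,200:360],(400,450))])[:,:,::-1]); print(status.state()["tcp_pos"])
```

```text
[ 0.54370053 -0.26112955  0.12621771]
```

View pics/m1.png

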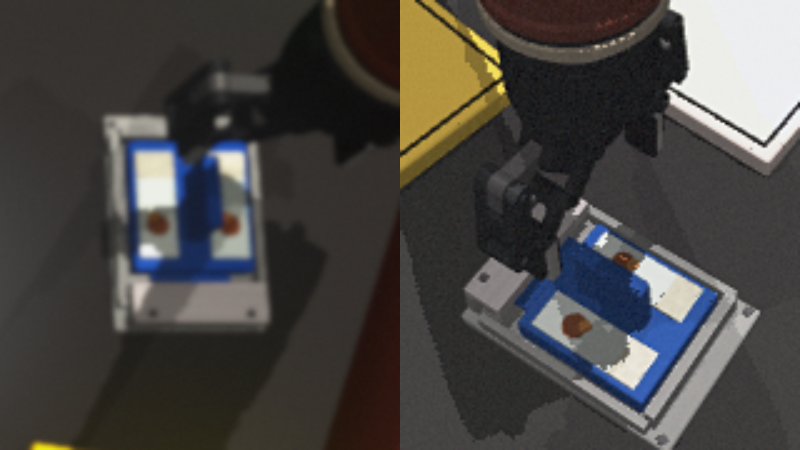

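The gripper is open above the fin, with the fingers on either side of it. The TCP seems to have shifted, so I'll hold and read it again.

>>> servo_tool(deltas=[[[0,0,-10,0,0,0,0],[0,0,-20,0,0,0,0],[0,0,-20,0,0,0,0],[0,0,-20,0,0,0,0]]])

```text
time: 3.1
tcp_pos: [0.5486, -0.2568, 0.112]
tool_rot: [-0.007, 1.0, 0.0, 0.001]
wrist_force: [0.9, -0.3, 1.0]
gripper_width: 0.0856
gripper_force: 0.0
```

>>> servo_tool(deltas=[[[0,0,-10,0,0,0,0],[0,0,-20,0,0,0,0],[0,0,-20,0,0,0,0],[0,0,-20,0,0,0,0]]])

```text
time: 3.5
tcp_pos: [0.5476, -0.2577, 0.0909]
tool_rot: [-0.006, 1.0, 0.0, -0.0]
wrist_force: [-0.3, -0.0, 0.2]
gripper_width: 0.0855
gripper_force: 0.0
```

Run:
```python
from h import *
for i in range(4):
    s=status.state(); print(s["time"],s["tcp_pos"],np.abs(s["joint_velocities"]).max(),s["tool_rot"]); cams.grab_frame("top")
```

```text
3.5 [ 0.54757642 -0.25774568  0.0909001 ] 0.01039852547147897 [-6.06787142e-03  9.99981499e-01  6.35827959e-05 -4.22120218e-04]
3.55 [ 0.54781389 -0.257906    0.09126613] 0.00438492077020512 [-6.02816954e-03  9.99981825e-01 -5.19925318e-05 -9.39091642e-05]
3.6 [ 0.54794983 -0.25799136  0.09148927] 0.0017298827593033427 [-6.04171787e-03  9.99981738e-01 -1.06988528e-04  9.71807577e-05]
3.65 [ 0.54800145 -0.25802303  0.09158566] 0.0011368295663563314 [-5.99330051e-03  9.99982014e-01 -1.08876930e-04  1.99210114e-04]
```

>>> servo_tool(deltas=[[[0,-1,-15,0,0,0,0],[0,-1,-30,0,0,0,0],[0,-1,-45,0,0,0,0.2],[0,-1,-55,0,0,0,0.4],[0,-1,-55,0,0,0,0.6]]])

```text
time: 4.2
tcp_pos: [0.5465, -0.2583, 0.034]
tool_rot: [-0.006, 1.0, 0.0, -0.002]
wrist_force: [-0.6, 0.1, -0.2]
gripper_width: 0.0438
gripper_force: 0.0
```

>>> servo_tool(deltas=[[[0,0,0,0,0,0,0.8],[0,0,0,0,0,0,1],[0,0,0,0,0,0,1],[0,0,0,0,0,0,1],[0,0,0,0,0,0,1]]])

```text
time: 4.7
tcp_pos: [0.5483, -0.2592, 0.037]
tool_rot: [-0.006, 1.0, -0.0, 0.001]
wrist_force: [0.9, -0.8, 4.1]
gripper_width: 0.0112
gripper_force: 59.1
```

>>> servo_tool(deltas=[[[-0.7,0,1.6,0,-1.3,0,1],[-1.4,0,3.2,0,-2.6,0,1],[-2.1,0,4.7,0,-3.9,0,1],[-2.9,0,6.2,0.1,-5.2,0,1],[-3.7,0,7.7,0.1,-6.5,0,1]]])

```text
time: 5.2
tcp_pos: [0.5447, -0.259, 0.0447]
tool_rot: [-0.006, 0.998, 0.0, 0.058]
wrist_force: [3.1, -0.3, 3.8]
gripper_width: 0.0115
gripper_force: 59.2
```

>>> servo_tool(deltas=[[[-0.9,0,1.5,0,-1.3,0,1],[-1.8,0,3.0,0,-2.6,0,1],[-2.7,0,4.5,0,-3.9,0,1],[-3.6,0,5.9,0.1,-5.2,0,1],[-4.5,0,7.3,0.1,-6.5,0,1]]])

```text
time: 5.7
tcp_pos: [0.54, -0.259, 0.0518]
tool_rot: [-0.006, 0.993, 0.001, 0.115]
wrist_force: [4.9, -1.8, 4.9]
gripper_width: 0.0111
gripper_force: 59.3
```

>>> servo_tool(deltas=[[[0,0,0,0,0,0,1],[0,0,0,0,0,0,1],[0,0,0,0,0,0,1]]])

```text
time: 6.0
tcp_pos: [0.5397, -0.2589, 0.0516]
tool_rot: [-0.006, 0.993, 0.001, 0.114]
wrist_force: [3.7, -0.9, 5.4]
gripper_width: 0.0107
gripper_force: 59.3
```

Run:
```python
from h import *
p,d=cams.grab_frame("top"); q,e=cams.grab_frame("scene")
from scipy.spatial.transform import Rotation as R
s=status.state(); T=R.from_quat(s["tool_rot"]).as_matrix(); print(s["tcp_pos"],T.round(3),s["wrist_force"])
P=cloud("scene",e); m=(q[...,2].astype(int)>q[...,0].astype(int)+50)&(P[...,0]>.45)&(P[...,0]<.63)&(P[...,1]<-.2)&(P[...,1]>-.32)&(e>0)
Q=P[m]; Q=Q[(Q[:,2]<.055)&(abs(Q[:,1]+.259)>.02)]
c,*_=np.linalg.lstsq(np.c_[Q[:,0]-.5,Q[:,1]+.26,np.ones(len(Q))],Q[:,2],rcond=None); r=Q[:,2]-np.c_[Q[:,0]-.5,Q[:,1]+.26,np.ones(len(Q))]@c; print(len(Q),np.degrees(np.arctan(c[:2])),c[2],r.std())
cv2.imwrite("pics/m2.png",np.hstack([cv2.resize(p[110:290,400:560],(400,450)),cv2.resize(q[260:440,200:360],(400,450))])[:,:,::-1])
```

```text
[ 0.53968841 -0.25891604  0.05156893] [[-0.974 -0.012  0.226]
 [-0.012  1.     0.003]
 [-0.226  0.001 -0.974]] [ 4.62476854 -0.28602561  6.24079474]
533 [11.01141635  1.39692565] 0.02959397347051761 0.004132257631902426
```

View pics/m2.png

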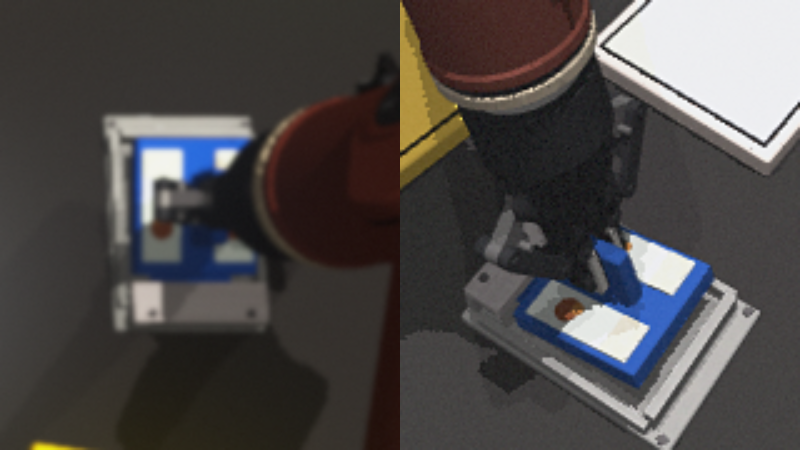

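The carrier is tilted about 13° with its far end up and clear of the fence. The contact forces are small. Now I'll draw it level along +x.

>>> servo_tool(deltas=[[[3,0,0.3,0,0,0,1],[7,0,0.5,0,0,0,1],[11,0,0.5,0,0,0,1],[15,0,0.5,0,0,0,1],[19,0,0.5,0,0,0,1]]])

```text
time: 6.6
tcp_pos: [0.5577, -0.2585, 0.0509]
tool_rot: [-0.006, 0.994, 0.001, 0.112]
wrist_force: [-2.1, -0.1, 1.5]
gripper_width: 0.0114
gripper_force: 59.1
```

>>> servo_tool(deltas=[[[4,0,0,0,0,0,1],[8,0,0,0,0,0,1],[11,0,0,0,0,0,1],[13,0,0,0,0,0,1],[13,0,0,0,0,0,1]]])

```text
time: 7.1
tcp_pos: [0.572, -0.2587, 0.0517]
tool_rot: [-0.006, 0.994, 0.001, 0.113]
wrist_force: [-1.2, 0.0, -2.3]
gripper_width: 0.0114
gripper_force: 58.5
```

>>> servo_tool(deltas=[[[0,0,4,0,0,0,1],[0,0,10,0,0,0,1],[0,0,20,0,0,0,1],[0,0,32,0,0,0,1],[0,0,46,0,0,0,1]]])

```text
time: 7.6
tcp_pos: [0.5716, -0.2589, 0.0991]
tool_rot: [-0.006, 0.994, 0.001, 0.113]
wrist_force: [0.1, -0.4, -2.2]
gripper_width: 0.0115
gripper_force: 58.4
```

>>> servo_tool(deltas=[[[0,5,14,0,2,0,1],[-3,20,24,0,5,0,1],[-8,40,24,0,8,0,1],[-15,65,24,-0.1,11,-1,1],[-25,90,24,-0.1,13,-2,1]]])

```text
time: 8.1
tcp_pos: [0.5475, -0.1681, 0.1234]
tool_rot: [0.012, 1.0, -0.002, 0.0]
wrist_force: [0.6, 0.2, -2.5]
gripper_width: 0.0112
gripper_force: 58.5
```

>>> servo_tool(deltas=[[[-10,28,0,0,0,-1,1],[-20,58,0,0,0,-2,1],[-32,92,0,0,0,-2,1],[-42,120,0,0,0,-2.3,1],[-51,143,0,0,0,-2.3,1]]])

```text
time: 8.6
tcp_pos: [0.4956, -0.0242, 0.1231]
tool_rot: [0.031, 1.0, -0.001, 0.001]
wrist_force: [0.2, 0.7, -2.2]
gripper_width: 0.0107
gripper_force: 58.6
```

>>> servo_tool(deltas=[[[0,0,0,0,0,0,1],[0,0,0,0,0,0,1],[0,0,0,0,0,0,1],[0,0,0,0,0,0,1]]])

```text
time: 9.0
tcp_pos: [0.496, -0.027, 0.1221]
tool_rot: [0.032, 0.999, -0.001, 0.0]
wrist_force: [0.4, -0.0, -2.4]
gripper_width: 0.0113
gripper_force: 58.7
```

Run:
```python
from h import *
q,e=cams.grab_frame("scene"); p,d=cams.grab_frame("top")
from scipy.spatial.transform import Rotation as R
s=status.state(); T=R.from_quat(s["tool_rot"]).as_matrix(); print(s["time"],s["tcp_pos"],T.round(4),s["wrist_force"],s["torque"])
for n,q,e in(("scene",q,e),("top",p,d)):
    P=cloud(n,e); b=(q[...,2].astype(int)>q[...,0].astype(int)+50)&(q[...,2].astype(int)>q[...,1].astype(int)+30)&(P[...,0]>.38)&(P[...,0]<.6)&(abs(P[...,1]+.025)<.08)&(e>0)
    Q=P[b]; print(n,len(Q),Q.min(0).round(3),Q.max(0).round(3))
    z=s["tcp_pos"][2]-.012 # block top expected
    Q=Q[(abs(Q[:,2]-z)<.008)]; A=np.c_[Q[:,0]-.5,Q[:,1]+.025,np.ones(len(Q))]
    c,*_=np.linalg.lstsq(A,Q[:,2],rcond=None); r=Q[:,2]-A@c; k=abs(r)<.002
    c,*_=np.linalg.lstsq(A[k],Q[k,2],rcond=None); print(k.sum(),np.degrees(np.arctan(c[:2])),c[2])
    print(cv2.minAreaRect((Q[k][:,:2]*1000).astype(np.float32)))
cv2.imwrite("pics/m3.png",np.hstack([cv2.resize(p[120:320,240:420],(400,450)),cv2.resize(cams.grab_frame("scene")[0][150:350,220:400],(400,450))])[:,:,::-1])
```

```text
9.1 [ 0.49582813 -0.02671087  0.12187543] [[-9.979e-01  6.420e-02 -0.000e+00]
 [ 6.420e-02  9.979e-01 -2.600e-03]
 [-1.000e-04 -2.600e-03 -1.000e+00]] [ 0.63013484 -0.39143541 -2.49976201] [ 0.00870731 -0.00518702  0.01736735]
scene 922 [ 0.425 -0.072  0.094] [0.549 0.017 0.19 ]
452 [0.03072624 0.24804137] 0.10964482868888294
((489.11566162109375, -24.548004150390625), (85.50472259521484, 116.91261291503906), 85.2333984375)Traceback (most recent call last):
  File "<stdin>", line 7, in <module>
    return umr_minimum(a, axis, None, out, keepdims, initial, where)
ValueError: zero-size array to reduction operation minimum which has no identity
```

The carrier is level within 0.3° and its underside is about 73 mm above the panel. I'll lower it gently.

>>> servo_tool(deltas=[[[-1,0,-18,0,0,0,1],[-2,1,-36,0,0,0,1],[-3,1,-52,0,0,0,1],[-3,1,-62,0,0,0,1],[-3,1,-65,0,0,0,1]]])

```text
time: 9.6
tcp_pos: [0.4921, -0.0253, 0.0559]
tool_rot: [0.032, 0.999, -0.001, -0.001]
wrist_force: [-0.8, 1.4, -2.2]
gripper_width: 0.0111
gripper_force: 58.7
```

>>> servo_tool(deltas=[[[0,0,-1,0,0,0,1],[0,0,-2,0,0,0,1],[0,0,-3,0,0,0,1],[0,0,-4,0,0,0,1],[0,0,-5,0,0,0,1]]])

```text
time: 10.1
tcp_pos: [0.4929, -0.0248, 0.052]
tool_rot: [0.031, 1.0, -0.001, 0.0]
wrist_force: [0.5, -0.1, -2.3]
gripper_width: 0.011
gripper_force: 58.7
```

>>> servo_tool(deltas=[[[0,0,-0.5,0,0,0,1],[0,0,-1,0,0,0,1],[0,0,-1,0,0,0,1]]])

```text
time: 10.4
tcp_pos: [0.4926, -0.0248, 0.0508]
tool_rot: [0.031, 1.0, -0.001, -0.0]
wrist_force: [-0.1, 0.6, -2.6]
gripper_width: 0.0107
gripper_force: 58.7
```

>>> servo_tool(deltas=[[[0,0,-0.4,0,0,0,1],[0,0,-0.8,0,0,0,1],[0,0,-1.2,0,0,0,1],[0,0,-1.2,0,0,0,1]]])

```text
time: 10.8
tcp_pos: [0.4927, -0.0248, 0.0496]
tool_rot: [0.031, 1.0, -0.001, -0.0]
wrist_force: [-0.5, 0.6, -1.9]
gripper_width: 0.011
gripper_force: 58.7
```

>>> servo_tool(deltas=[[[0,0,-0.3,0,0,0,1],[0,0,-0.6,0,0,0,1],[0,0,-0.6,0,0,0,1],[0,0,-0.6,0,0,0,1]]])

```text
time: 11.2
tcp_pos: [0.4925, -0.0249, 0.0493]
tool_rot: [0.031, 1.0, -0.001, -0.0]
wrist_force: [-4.0, -1.0, 5.4]
gripper_width: 0.0106
gripper_force: 59.9
```

Contact. Now I'll release slowly and back off upwards.

>>> servo_tool(deltas=[[[0,0,0,0,0,0,0.8],[0,0,0,0,0,0,0.7],[0,0,0,0,0,0,0.6],[0,0,0,0,0,0,0.5],[0,0,0,0,0,0,0.5]]])

```text
time: 11.7
tcp_pos: [0.4927, -0.0248, 0.049]
tool_rot: [0.031, 1.0, -0.001, 0.0]
wrist_force: [-0.0, 0.4, -0.6]
gripper_width: 0.0429
gripper_force: 0.0
```

>>> servo_tool(deltas=[[[0,0,8,0,0,0,0.5],[0,0,20,0,0,0,0.4],[0,0,40,0,0,0,0.3],[0,0,75,0,0,0,0.2],[0,0,115,0,0,0,0]]])

```text
time: 12.2
tcp_pos: [0.492, -0.0251, 0.1656]
tool_rot: [0.032, 1.0, -0.001, -0.001]
wrist_force: [1.0, -0.2, -0.1]
gripper_width: 0.0807
gripper_force: 0.0
```

>>> servo_tool(deltas=[[[0,40,20,0,0,0,0],[0,85,30,0,0,0,0],[0,130,30,0,0,0,0],[0,175,30,0,0,0,0],[0,200,30,0,0,0,0]]])

```text
time: 12.7
tcp_pos: [0.4921, 0.1793, 0.1954]
tool_rot: [0.03, 1.0, -0.0, 0.001]
wrist_force: [-0.4, -0.1, -1.0]
gripper_width: 0.0855
gripper_force: 0.0
```

>>> servo_tool(deltas=[[[0,0,0,0,0,0,0],[0,0,0,0,0,0,0],[0,0,0,0,0,0,0]]])

```text
time: 13.0
tcp_pos: [0.493, 0.1737, 0.1946]
tool_rot: [0.032, 0.999, -0.001, 0.0]
wrist_force: [-0.1, 0.4, 0.5]
gripper_width: 0.0853
gripper_force: 0.0
```

Run:
```python
from h import *
q,e=cams.grab_frame("scene"); p,d=cams.grab_frame("top")
cv2.imwrite("pics/f.png",np.hstack([cv2.resize(p,(400,300)),cv2.resize(q,(400,300))])[:,:,::-1])
for n,q,e in(("scene",q,e),("top",p,d)):
    P=cloud(n,e); b=(q[...,2].astype(int)>q[...,0].astype(int)+50)&(q[...,2].astype(int)>q[...,1].astype(int)+30)&(P[...,0]>.38)&(P[...,0]<.6)&(abs(P[...,1]+.025)<.09)&(e>0)
    Q=P[b]; Q=Q[Q[:,2]>.015]; print(n,len(Q))
    if len(Q): print(cv2.minAreaRect((Q[:,:2]*1000).astype(np.float32)),np.percentile(Q[:,2],[5,50,99])); F=Q[Q[:,2]>.068]; print("fin",(F[:,:2].min(0)+F[:,:2].max(0))/2)
s=status.state(); print(s["time"],s["tcp_pos"])
```

```text
scene 1145
((480.5572814941406, -22.360393524169922), (86.19405364990234, 126.91548156738281), 86.86347198486328) [0.02505678 0.03659586 0.08196132]
fin [ 0.49354583 -0.02415495]
top 1761
((481.7872009277344, -26.342308044433594), (84.52582550048828, 119.4373779296875), 86.25931549072266) [0.02431867 0.03586021 0.08192854]
fin [ 0.49215276 -0.02560743]
13.1 [0.49296928 0.17374391 0.19443639]
```

View pics/f.png

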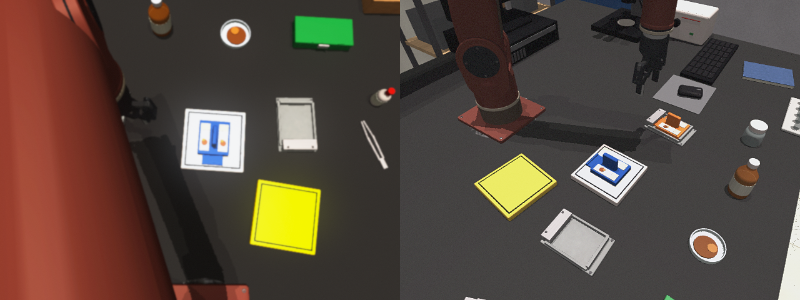

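The blue carrier lies flat on the white panel at about (213,140), with its fin within 1 mm of the panel centre. The orange carrier is undisturbed in its dock and the gripper is clear.

```bash
python3 -c "from workcell import order; print(order.finish_job())"
```

```text
the job is handed in; nothing more can be done
None
```

The blue carrier was tilted out from under the lip and set down flat in the middle of the white light panel, its fin measured within about 1–2 mm of the centre; the orange carrier is still in its dock, and the job was handed in after about 13 s of the 45 s allowed.

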